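# Stand the solvent bottle in the bench holder and take off its safety cap

### The job

Put the solvent bottle that stands on the bench into the one empty pocket of the wooden holder, lowering it right down rather than dropping it, so that the square pocket keeps it from turning; then press its push-and-turn safety cap down, twist it anticlockwise until it is free, and lift it straight off. Finish while still holding the cap, level and still, at least 5 cm and no more than about 15 cm straight above the bottle's open mouth: do not put it down or let go. Keep the bottle upright throughout, open it only in the holder, and leave the other two bottles in their pockets and the tools where they lie.

Things in the scene. Friction and masses are not known exactly. Their poses are not given: they have to be found in the camera images.
- bottle: The bottle to open: the one of three alike grey square bottles (mm: body 60 x 60 in plan, 78 tall, 139 with cap) that stands outside the holder, loose, 0.33 to 0.55 kg. Above the body a round shoulder narrows to the neck. Origin: centre of the underside, x and y along the sides, z up. It may stand in the pocket in any of its four quarter turns.
- mouth (a point): Centre of the bottle's mouth, 127 mm above its underside. The neck is 31 mm in diameter, with a flange 45 mm wide at 100 to 104 mm height on which the cap stops when pressed; three lugs stand out from the neck inside the cap. Fingers beside the cap may reach down to 90 mm above the underside without touching the shoulder.
- cap: Black ribbed round push-and-turn cap on that bottle, a loose part of 35 g: 48 to 50 mm across, 30 high, straight sides to pinch. Origin: centre of its lower edge, 109.5 mm above the bottle's underside when locked; z up, x along the bottle's x when locked. Locked, it plays 2 to 4 degrees, cannot turn further or be pulled off, and carries the bottle's weight when lifted.
- cap_grip (a point): Point on the cap's axis at mid height, 15 mm above its lower edge: where to grip. To open: press straight down 4 to 5.5 mm (spring 5 N at first, 11 N at the stop at 5.5 mm), keep it down and turn anticlockwise seen from above; from 32 to 85 degrees (best 60; it stops at about 90) it lifts straight off. Let up before 30 degrees, it catches again. Clockwise it is blocked.
- holder: Plywood block screwed to the bench, 92 (its x) x 254 (its y) x 55 mm high, with a row of three square pockets, 80 mm apart along y, each 65 x 65 inside, 45 deep (floor 10 mm above the bench), 4 mm bevel round the mouth. A 10 mm high tab with two screws at either end. Origin: centre of its underside. Two pockets hold other bottles, one is empty; which one varies.
- bottle_a: One of the two like bottles already in the holder, 60 x 60 x 139 with its cap (cap fixed, stays shut), 0.42 kg, loose in its pocket. Origin: centre of the underside. Leave it there.
- bottle_b: The other bottle already in the holder, same size and look as bottle_a. Origin: centre of the underside. Leave it there.
- pocket0 (a point): Centre of the floor of the holder's pocket at the +y end (80 from the middle, 10 above the bench); axes along the holder's.
- pocket1 (a point): Centre of the floor of the holder's middle pocket; axes along the holder's. Behind the holder, from 0.61 m ahead of the robot on, stand the drill press and the saw (up to 0.45 m high); the saw's front knob, 52 mm high, reaches forward to 0.50 m, to the left of the bottle.
- pocket2 (a point): Centre of the floor of the holder's pocket at the -y end (80 from the middle); axes along the holder's.
- pliers: Bystander: combination pliers, 58 x 166 x 14 mm, lying at the left. Leave alone.
- brush: Bystander: paint brush, 46 x 204 x 15 mm, lying along the front edge at the right. Leave alone.
- tape_measure: Bystander: tape measure, 41 x 93 x 64 mm high, at the left rear. Leave alone.
- chuck_key: Bystander: T-shaped drill chuck key, 52 x 63 x 18 mm, between holder and bottle. Leave alone.
- bolt: Bystander: hexagon bolt, 17 x 52 x 20 mm, behind the holder. Leave alone.

How it is judged:
By the outcome, as a careful person would: the job done as asked, in the order asked, and still so for the second after the job is handed in, while the arm keeps its last pose, push and grip.
It also fails if it takes over 58 s, if anything falls off the work surface, if the arm or the gripper's body presses on something with over 40 N, if the wrist force passes 120 N, or if a joint passes its speed limit or range.

### The arm

A 6-joint arm with a two-finger parallel gripper is mounted at the origin on a cart in front of the work surface, level with it; the furniture and walls round the work are solid. World frame = base frame: x ahead of the robot, y to its left, z up, the work surface at z = 0. Lengths are in m, angles in degrees, forces in N, time in s.
With the tool pointing down it reaches from about 0.2 to 0.875 m from the base axis. Payload 3.4 kg.
Tool frame: the origin (TCP) lies on the centre line of the jaws, within the pads' length; the fingertips stand ahead of it and the grasp point (between the pads) lies 11 mm behind it (r.tip_reach is the z of the fingertips in the tool frame, in m); z points along the fingers, y is the line along which they close (so a half turn about z gives the same grasp; the last joint's range is limited). The gripper opens to 94 mm and grips with 3 to 60 N. Pads are 16 mm wide; open, the fingers measure 119 mm over their backs; the gripper's body (75 mm by 177 mm) begins 78 mm behind the grasp point.
Start: joints at [-75.688, 15.808, 86.224, -0, 77.962, -6.933], TCP at [0.208, -0.536, 0.213] pointing down, gripper open.
Joint ranges: [-165.64, 165.64], [-43.16, 119.46], [12.63, 154.43], [-67.54, 247.53], [6.08, 155.33], [-154.97, 154.97]. Speed limits (degrees/s): [147.25, 147.25, 180, 180, 180, 180].

### API

Orientations are given as a 3x3 rotation matrix whose columns are the frame's x, y, z axes.
In Python, from cell import r, vision gives the robot as it stands.
- The arm moves only by the tool move_arm, never from a script. Its argument "moves" is a list that holds one entry, the list of rows, each a list of 4 numbers: the shift along the tool's x, y, z in cm, then the turn about the tool's z in rad. In form: [[[tx, ty, tz, turn], ...]]. A call has 1 to 12 rows; each row shifts and turns the commanded pose from where the row before left it, along the tool's axes as they then stand; what a row does not reach is not made up. A row lasts 1/8 s, in which the tool goes at most 62.5 mm and 10.7 degrees, less where a joint would pass 70% of its speed; a pose out of reach is approached as far as the arm can. A call is refused whole if a number of a shift passes 6.25 or a number of a turn 0.188, either way. A call with a gripper value outside its range is refused whole. "claw" is the finger opening in cm, from 0 to 9.4, set as the call begins (left out, the last holds). The fingers move at their own pace and stop on an object; "force" is the grip in N (left out, the last holds). Time passes only in rows, so rows that do not move let the fingers close. It gives the time, the measured TCP pose, the force, the opening and the grip force at its end, in the units of the state.
- r.sense(): the state, without advancing time (a new reading comes with each control period).
- vision.snapshot(name): name is "scene" or "top"; returns the picture (384x512x3 uint8, red, green, blue); there is no depth.
- vision.camera_info(name): a dict with "mtx" (3x3 intrinsics, pixels), "camera_from_world" (4x4, takes a point from world to camera coordinates). Camera axes: x right, y down, z forward; pixel columns grow to the right and rows downward; lengths in m; the calibration is good to about 2 mm. A picture is of the moment at which its call begins. camera_info takes no time and is no camera call.
- r.hand_in(): hands the job in; it is judged then, once.
The state is a dict: "t": time; "joints": joint angles; "joint_velocities": joint speeds; "joint_efforts": joint torques, N m; "eef_pos": TCP position; "tcp_rot": TCP orientation; "contact_force": force on the tool from outside, world axes, zero at the start; "moment": the same for the moment, N m; "finger_gap": opening from 0.0 (shut) to 1.0 (fully open); "finger_force": force on a finger pad.
Only numpy, scipy, OpenCV 4.12 (cv2) and the standard library are available. Lean on these libraries where they do the work, as an engineer would, in place of code of your own. Each camera call takes 0.05 s, during which the arm holds its last target. There are 200 camera calls.

## Working session

There is one attempt and no reset: what is moved stays moved. The work goes in short steps, Python scripts to look and compute and a tool call to move; the robot and the scene stay as the last step left them, time stands still between calls to the robot, and variables do not carry over. Pictures are saved under pics/ and viewed, at most 10 in all, crops included, and the job is handed in when it is done.

Besides the shell and the picture viewer there is one more tool, called after "Emit:" as name([rows], argument=value, ...), one row to a line, values as JSON. move_arm: Moves the arm, as the interface text tells. Its arguments: {"type":"object","properties":{"moves":{"type":"array"},"claw":{"type":"number"},"force":{"type":"number"}},"required":["moves"]}

```bash
mkdir -p pics; python3 - <<'E'
from cell import r, vision
import cv2, numpy as np
for n in("scene","top"):
    im=vision.snapshot(n); np.save(f"pics/{n}0.npy",im)
    cv2.imwrite(f"pics/{n}0.png",cv2.resize(im[:,:,::-1],(800,600),interpolation=cv2.INTER_CUBIC))
    c=vision.camera_info(n); T=c["camera_from_world"]; print(n,c["mtx"],-T[:3,:3].T@T[:3,3],T[:3,:3])
print(r.sense(), r.tip_reach)
E
```

```text
scene [[421.75500842   0.         255.68995231]
 [  0.         421.75500842 199.57730989]
 [  0.           0.           1.        ]] [-0.10843982  0.65141499  0.83040509] [[-0.70067814 -0.71318064  0.02057985]
 [-0.46888355  0.43853946 -0.76670161]
 [ 0.53777167 -0.54686061 -0.64167368]]
top [[393.37521554   0.         262.24614765]
 [  0.         393.37521554 190.45886271]
 [  0.           0.           1.        ]] [0.33441295 0.02808287 1.22112768] [[ 0.00483092 -0.99993093 -0.01071451]
 [-0.9863665  -0.00300235 -0.16453608]
 [ 0.16449255  0.0113633  -0.98631287]]
{'t': 0.1, 'joints': array([-7.56880231e+01,  1.58435774e+01,  8.62852118e+01,  1.00430108e-03,
        7.79652525e+01, -6.93495792e+00]), 'joint_velocities': array([-0.05991308,  0.00663604, -0.13295917,  0.03243571, -0.01373041,
        0.01215018]), 'joint_efforts': array([ 1.91959247e-03, -4.05456448e+01, -2.37779653e+01,  7.02483742e-02,
        2.99659953e-02, -5.56465227e-05]), 'eef_pos': array([ 0.20823092, -0.53544048,  0.21271462]), 'tcp_rot': array([[ 9.32028629e-01,  3.62384441e-01, -3.89129877e-04],
       [ 3.62384586e-01, -9.32027290e-01,  1.59463384e-03],
       [ 2.15190829e-04, -1.62725906e-03, -9.99998653e-01]]), 'contact_force': array([1.14827588, 0.16174264, 0.05006121]), 'moment': array([ 0.00616649, -0.04217763, -0.0256816 ]), 'finger_force': 0.0, 'finger_gap': 1.001970306458409} 0.008
```

View pics/scene0.png

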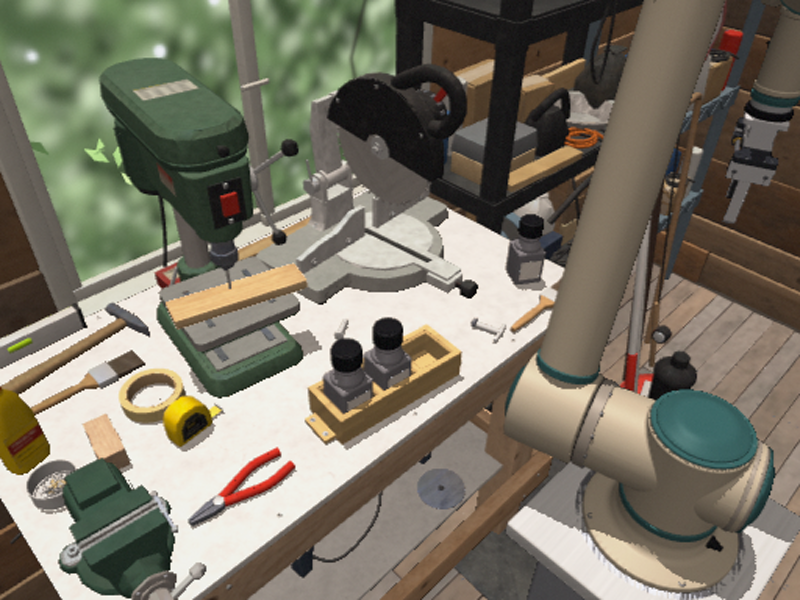

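View pics/top0.png

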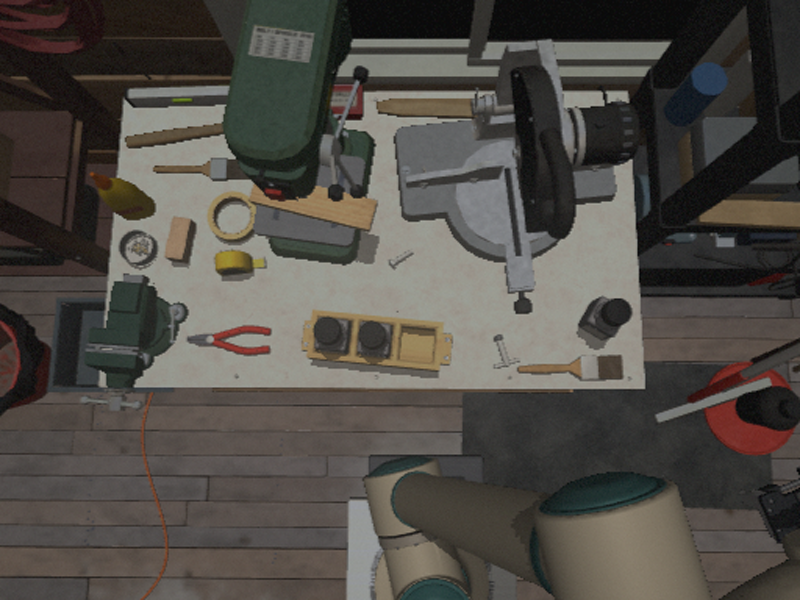

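The scene view shows the loose bottle at about (527,250) with its cap at (530,228). In the top view it is at (603,318), the empty pocket is at (420,345) (the -y end), and the chuck key is at (503,352). Next I zoom in on the bottle and holder in both views, with masks.

```bash
cat > h.py <<'E'
import cv2, numpy as np
from cell import r, vision
def cam(n):
    c=vision.camera_info(n); return np.array(c["mtx"]),np.array(c["camera_from_world"])
def ray(n,p):
    K,T=cam(n); d=T[:3,:3].T@(np.linalg.inv(K)@[p[0],p[1],1]); return -T[:3,:3].T@T[:3,3],d/np.linalg.norm(d)
def plane(n,p,z):
    o,d=ray(n,p); return o+d*(z-o[2])/d[2]
def tri(ps,pt):
    A=np.zeros((3,3));b=np.zeros(3);R=[ray("scene",ps),ray("top",pt)]
    for o,d in R:
        M=np.eye(3)-np.outer(d,d);A+=M;b+=M@o
    x=np.linalg.solve(A,b); return x,[np.linalg.norm((np.eye(3)-np.outer(d,d))@(x-o)) for o,d in R]
def proj(n,X):
    K,T=cam(n); q=K@(T[:3,:3]@X+T[:3,3]); return q[:2]/q[2]
def blob(im,box,thr):  # dark blob in box x0,y0,x1,y1 -> largest contour centre
    x0,y0,x1,y1=box; m=(im[y0:y1,x0:x1].max(2)<thr).astype(np.uint8)
    cs,_=cv2.findContours(m,cv2.RETR_EXTERNAL,cv2.CHAIN_APPROX_NONE); c=max(cs,key=cv2.contourArea)+[x0,y0]
    M=cv2.moments(c); return np.array([M["m10"],M["m01"]])/M["m00"],cv2.contourArea(c),cv2.boundingRect(c)
E
python3 - <<'E'
from h import *
t=np.load("pics/top0.npy");s=np.load("pics/scene0.npy")
for thr in(40,55):
  C=[("loose",(328,132,358,180),(380,180,412,215)),("a",(210,215,245,250),(195,195,230,225)),("b",(238,215,275,250),(230,195,265,230))]
  for k,bs,bt in C:
    # capture cap only
    S=blob(s,bs,thr);T=blob(t,bt,thr); print(thr,k,S,T,tri(S[0],T[0]))
tc=t[175:235,365:415];sc=s[125:195,310:370];th=t[190:245,190:295];sh=s[195:290,190:300]
f=lambda a,k:cv2.resize(a[:,:,::-1],None,fx=k,fy=k,interpolation=cv2.INTER_CUBIC)
A=np.zeros((300,400*2,3),np.uint8);
def pad(a):
    o=np.zeros((300,400,3),np.uint8);o[:min(300,a.shape[0]),:min(400,a.shape[1])]=a[:300,:400];return o
m=np.vstack([np.hstack([pad(f(tc,5)),pad(f(sc,4.2))]),np.hstack([pad(f(th,3.8)),pad(f(sh,3.1))])])
cv2.imwrite("pics/m.png",cv2.convertScaleAbs(m,alpha=1.5))
E
```

```text
40 loose (array([339.54640152, 144.99905303]), 176.0, (331, 138, 17, 15)) (array([393.32150776, 199.77531412]), 225.5, (384, 191, 19, 18)) (array([ 0.49274346, -0.32652461,  0.12456219]), [np.float64(0.0010048976651848241), np.float64(0.0010048976651848215)])Traceback (most recent call last):
  File "<stdin>", line 7, in <module>
  File "h.py", line 18, in blob
    cs,_=cv2.findContours(m,cv2.RETR_EXTERNAL,cv2.CHAIN_APPROX_NONE); c=max(cs,key=cv2.contourArea)+[x0,y0]
                                                                        ~~~^^^^^^^^^^^^^^^^^^^^^^^^
ValueError: max() iterable argument is empty
```

```bash
python3 - <<'E'
from h import *
t=np.load("pics/top0.npy");s=np.load("pics/scene0.npy")
C=[("loose",(328,132,358,158),(380,180,412,215)),("a",(207,212,238,240),(195,198,230,230)),("b",(235,198,265,226),(225,200,258,232))]
for thr in(45,55):
  for k,bs,bt in C:
    try:
      S=blob(s,bs,thr);T=blob(t,bt,thr); print(thr,k,S[1:],T[1:],tri(S[0],T[0]))
    except Exception as e: print(thr,k,e)
# wood mask of holder in top view: pocket2 & outline
hsv=cv2.cvtColor(t,cv2.COLOR_RGB2HSV); m=cv2.inRange(hsv,(12,70,60),(32,255,255)); m[:190]=0;m[246:]=0;m[:,:185]=0;m[:,298:]=0
c=max(cv2.findContours(m,0,1)[0],key=cv2.contourArea);print(cv2.minAreaRect(c))
tc=t[175:235,365:415];sc=s[125:195,310:370];th=t[190:245,190:295];sh=s[195:290,190:300]
f=lambda a,k:cv2.resize(a[:,:,::-1],None,fx=k,fy=k,interpolation=cv2.INTER_CUBIC)
def pad(a):
    o=np.zeros((300,400,3),np.uint8);a=a[:300,:400];o[:a.shape[0],:a.shape[1]]=a;return o
m=np.vstack([np.hstack([pad(f(tc,5)),pad(f(sc,4.2))]),np.hstack([pad(f(th,3.8)),pad(f(sh,3.1))])])
cv2.imwrite("pics/m.png",cv2.convertScaleAbs(m,alpha=1.5))
E
```

```text
45 loose (177.0, (331, 138, 17, 15)) (240.0, (384, 191, 20, 18)) (array([ 0.49308598, -0.32720602,  0.12397297]), [np.float64(0.0009923334343245873), np.float64(0.000992333434324501)])
45 a (317.0, (212, 217, 20, 22)) (0.0, (207, 219, 1, 1)) (array([nan, nan, nan]), [np.float64(nan), np.float64(nan)])
45 b (282.5, (239, 204, 19, 20)) (1.0, (237, 222, 2, 2)) (array([0.43206933, 0.11400307, 0.14558432]), [np.float64(0.009604622257214982), np.float64(0.009604622257214994)])
55 loose (184.0, (331, 138, 17, 15)) (326.0, (380, 191, 24, 24)) (array([ 0.48720549, -0.31944263,  0.13032434]), [np.float64(0.0018814639730331884), np.float64(0.0018814639730331659)])
55 a (328.0, (212, 217, 20, 22)) (33.5, (203, 204, 16, 17)) (array([0.45240345, 0.18100296, 0.12921706]), [np.float64(0.009747134721029744), np.float64(0.009747134721029744)])
55 b (291.5, (239, 204, 19, 20)) (26.5, (230, 213, 18, 11)) (array([0.44058149, 0.10488328, 0.1345614 ]), [np.float64(0.010329138028655658), np.float64(0.010329138028655652)])
((240.8564453125, 217.43565368652344), (95.12555694580078, 31.343671798706055), 5.710593223571777)h.py:19: RuntimeWarning: invalid value encountered in divide
  M=cv2.moments(c); return np.array([M["m10"],M["m01"]])/M["m00"],cv2.contourArea(c),cv2.boundingRect(c)
```

View pics/m.png

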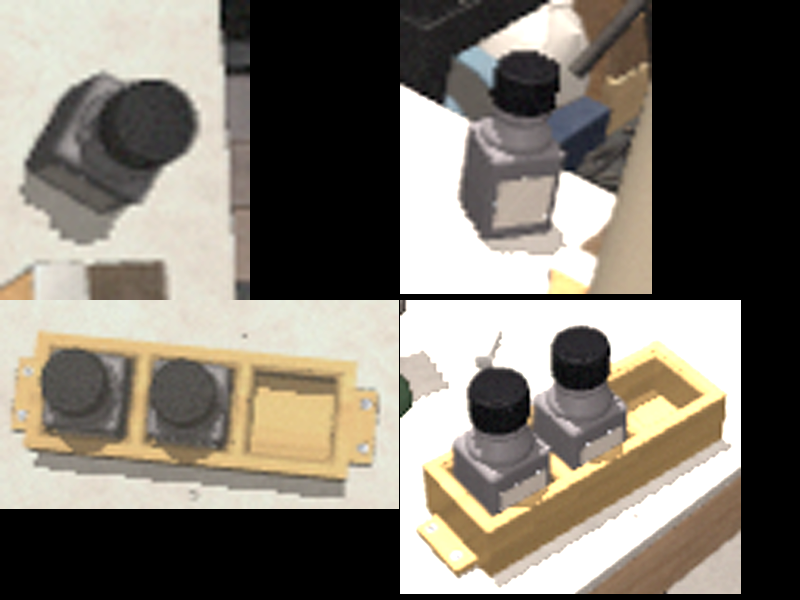

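The montage shows the loose bottle's yaw from its body edges in the top crop: left corner about (33,152), front corner about (118,207), right corner about (163,155). It also shows the holder's upper corners and the empty pocket rim at x 245–340. I'll use these to compute poses.

```bash
python3 - <<'E'
from h import *
np.set_printoptions(precision=4,suppress=True)
t=lambda x,y:((x+.5)/3.8-.5+190,(y-300+.5)/3.8-.5+190)
s=lambda x,y:((x-400+.5)/3.1-.5+190,(y-300+.5)/3.1-.5+195)
H=[plane("top",t(*p),.055) for p in[(40,333),(356,361),(347,477),(30,446)]]
P=[plane("top",t(*p),.055) for p in[(252,368),(340,376),(332,464),(243,455)]]
for n,Q in(("holder",H),("pocket",P)):
    Q=np.array(Q);c=Q.mean(0);e=Q[0]+Q[3]-Q[1]-Q[2];print(n,c,"yaw of +y axis-90:",np.degrees(np.arctan2(e[1],e[0]))-90,np.linalg.norm(np.diff(Q,axis=0),axis=1))
for a,b in(((40,333),(425,463)),((356,361),(655,343)),((347,477),(725,397)),((30,446),(485,530))):
    print("hcorner tri",tri(s(*b),t(*a)))
c=plane("top",t(198,397),.055)
# holder mask edges in top: long-side lines
b=lambda x,y:((x+.5)/5-.5+365,(y+.5)/5-.5+175)
B=[plane("top",b(*p),.074) for p in[(33,152),(118,207),(163,155)]]
for i in(0,1):
    d=B[i+1]-B[i];print("edge",np.degrees(np.arctan2(d[1],d[0]))%90,np.linalg.norm(d))
B=[plane("top",b(*p),0) for p in[(28,168),(110,213)]]; d=B[1]-B[0];print("base edge",np.degrees(np.arctan2(d[1],d[0]))%90,np.linalg.norm(d))
q=lambda x,y:((x-400+.5)/4.2-.5+310,(y+.5)/4.2-.5+125)
for h,pts in((0,[(497,240),(558,231)]),(.074,[(497,160),(560,152)])):
    B=[plane("scene",q(*p),h) for p in pts]; d=B[1]-B[0];print("scene edge",np.degrees(np.arctan2(d[1],d[0]))%90,np.linalg.norm(d))
# caps a,b via manual circles (top faces)
for n,pt,ps in(("a",(75,383),(498,401)),("b",(185,394),(580,358))): print(n,tri(s(*ps),t(*pt)))
E
```

```text
holder [0.4488 0.1062 0.055 ] yaw of +y axis-90: -5.110491830600225 [0.2502 0.0909 0.2481]
pocket [0.4399 0.0287 0.055 ] yaw of +y axis-90: -5.269636719352846 [0.0693 0.0691 0.0695]
hcorner tri (array([0.5051, 0.2283, 0.0569]), [np.float64(0.0013048823255076103), np.float64(0.0013048823255075509)])
hcorner tri (array([ 0.4851, -0.0208,  0.0497]), [np.float64(0.0017526021869655906), np.float64(0.001752602186965538)])
hcorner tri (array([ 0.394 , -0.0134,  0.05  ]), [np.float64(0.0016788755162294375), np.float64(0.0016788755162292779)])
hcorner tri (array([0.4184, 0.2357, 0.0533]), [np.float64(0.003830803064998975), np.float64(0.0038308030649989453)])
edge 56.24567306056929 0.057847105868498463
edge 47.87033191633426 0.04130595077863349
base edge 60.625296654358664 0.056904135955403
scene edge 60.05300340654519 0.051156434736767106
scene edge 59.12767695891152 0.05069806452894
a (array([0.4572, 0.1885, 0.1333]), [np.float64(0.001474983496745598), np.float64(0.001474983496745637)])
b (array([0.4498, 0.108 , 0.1332]), [np.float64(0.0018633536018365898), np.float64(0.0018633536018365668)])
```

Emit:
move_arm([
  [[2,-0.5,0,0],[4,-1.1,0,0],[4.3,-1.15,0,0],[4.3,-1.15,0,0],[4.3,-1.15,0,0],[4.3,-1.15,0,0],[4.3,-1.15,0,0],[4,-1.1,0,0],[2,-0.5,0,0],[0.6,-0.2,0,0],[0,0,0,0],[0,0,0,0]],
], claw=9.4)

```text
t: 1.6
eef_pos: [0.4921, -0.3279, 0.2135]
tcp_rot: [[0.933, 0.361, -0.001], [0.361, -0.933, -0.0], [-0.001, 0.0, -1.0]]
contact_force: [-0.9, -0.3, 0.8]
finger_gap: 1.002
finger_force: 0.0
```

Emit:
move_arm([
  [[0.1,0,1,0],[0,0,2,0],[0,0,2,0],[0,0,2,0],[0,0,2,0],[0,0,1,0],[0,0,0,0],[0,0,0,0]],
])

```text
t: 2.6
eef_pos: [0.4943, -0.3272, 0.1141]
tcp_rot: [[0.932, 0.362, 0.001], [0.362, -0.932, -0.001], [0.001, 0.001, -1.0]]
contact_force: [-0.5, -1.1, 0.3]
finger_gap: 1.001
finger_force: 0.0
```

Emit:
move_arm([
  [[0,0,0,0],[0,0,0,0],[0,0,0,0],[0,0,0,0],[0,0,0,0],[0,0,0,0],[0,0,0,0],[0,0,0,0]],
], claw=4, force=45)

```text
t: 3.6
eef_pos: [0.4945, -0.3275, 0.114]
tcp_rot: [[0.932, 0.362, 0.001], [0.362, -0.932, -0.002], [0.001, 0.002, -1.0]]
contact_force: [0.7, -2.8, 4.0]
finger_gap: 0.51
finger_force: 45.0
```

Emit:
move_arm([
  [[0,0,-0.3,0],[0,0,-0.7,0],[0,0,-1.5,0],[0,0,-1.5,0],[0,0,-1.5,0],[0,0,-1.5,0],[0,0,-1.2,0],[0,0,-0.6,0],[0,0,-0.2,0],[0,0,0,0],[0,0,0,0]],
])

```text
t: 4.97
eef_pos: [0.4937, -0.3265, 0.2028]
tcp_rot: [[0.932, 0.362, -0.001], [0.362, -0.932, 0.001], [-0.001, -0.001, -1.0]]
contact_force: [-0.6, 0.3, -5.2]
finger_gap: 0.511
finger_force: 45.0
```

```bash
python3 - <<'E'
from h import *
for n in("scene","top"): np.save(f"pics/{n}1.npy",vision.snapshot(n))
t=np.load("pics/top1.npy")[150:240,340:430];s=np.load("pics/scene1.npy")[80:170,310:400]
f=lambda a:cv2.resize(a[:,:,::-1],(400,400),interpolation=cv2.INTER_CUBIC)
cv2.imwrite("pics/m1.png",cv2.convertScaleAbs(np.hstack([f(t),f(s)]),alpha=1.5))
q=r.sense();print(q["eef_pos"],q["contact_force"],q["moment"],q["finger_gap"])
E
```

```text
[ 0.49376495 -0.3265927   0.20294902] [-0.07961158 -0.83969494 -5.53703394] [ 0.00168507 -0.01951639 -0.02973502] 0.5127862174893831
```

View pics/m1.png

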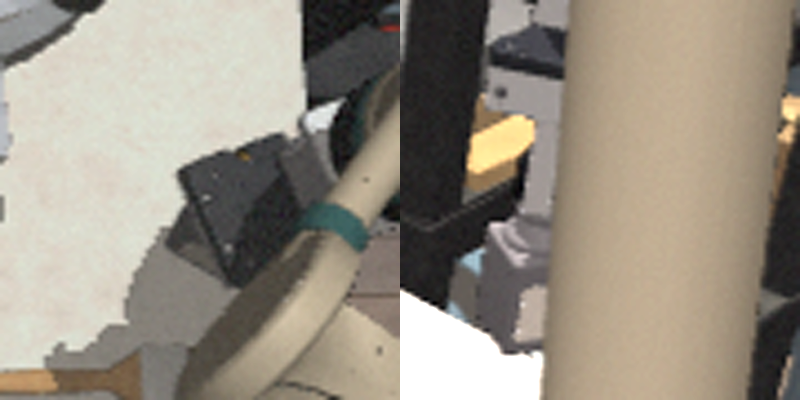

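The bottle hangs from the cap, at the left of each crop. I'll turn it 26° anticlockwise and carry it over to the pocket.

Emit:
move_arm([
  [[0,0,-0.5,-0.08],[0,0,-0.5,-0.12],[0,0,0,-0.12],[0,0,0,-0.094],[0,0,0,-0.04],[1,-1.2,0,0],[2,-2.5,0,0],[3,-3.75,0,0],[3,-3.75,0,0],[3,-3.75,0,0],[3,-3.75,0,0],[3,-3.75,0,0]],
])

```text
t: 6.58
eef_pos: [0.45, -0.0397, 0.2136]
tcp_rot: [[0.679, 0.734, 0.0], [0.734, -0.679, 0.001], [0.001, -0.0, -1.0]]
contact_force: [0.8, -0.2, -6.1]
finger_gap: 0.512
finger_force: 45.0
```

Emit:
move_arm([
  [[2.4,-2.95,0,0],[1.3,-1.6,0,0],[0.6,-0.7,0,0],[0,0,0,0],[0,0,0,0],[0,0,0,0],[0,0,0,0]],
])

```text
t: 7.45
eef_pos: [0.442, 0.0245, 0.2134]
tcp_rot: [[0.68, 0.734, -0.0], [0.734, -0.68, -0.0], [-0.0, -0.0, -1.0]]
contact_force: [-0.4, -0.1, -5.1]
finger_gap: 0.513
finger_force: 45.0
```

```bash
python3 - <<'E'
from h import *
for n in("scene","top"): np.save(f"pics/{n}2.npy",vision.snapshot(n))
t=np.load("pics/top2.npy")[170:260,190:310];s=np.load("pics/scene2.npy")[150:290,190:330]
f=lambda a,w:cv2.resize(a[:,:,::-1],w,interpolation=cv2.INTER_CUBIC)
cv2.imwrite("pics/m2.png",cv2.convertScaleAbs(np.hstack([cv2.copyMakeBorder(f(t,(360,270)),0,170,0,0,0),f(s,(440,440))]),alpha=1.5))
q=r.sense();print(q["eef_pos"],q["tcp_rot"],q["joints"],q["contact_force"])
E
```

```text
[0.44194288 0.02465058 0.21336551] [[ 6.79258242e-01  7.33899322e-01 -1.58210403e-04]
 [ 7.33899313e-01 -6.79258260e-01 -1.21648244e-04]
 [-1.96743287e-04 -3.34799332e-05 -9.99999980e-01]] [-5.82124441e+00  4.26610164e+00  1.00986717e+02 -8.13980514e-03
  7.47554927e+01  3.69666043e+01] [ 0.14432688 -0.80724965 -4.91852489]
```

View pics/m2.png

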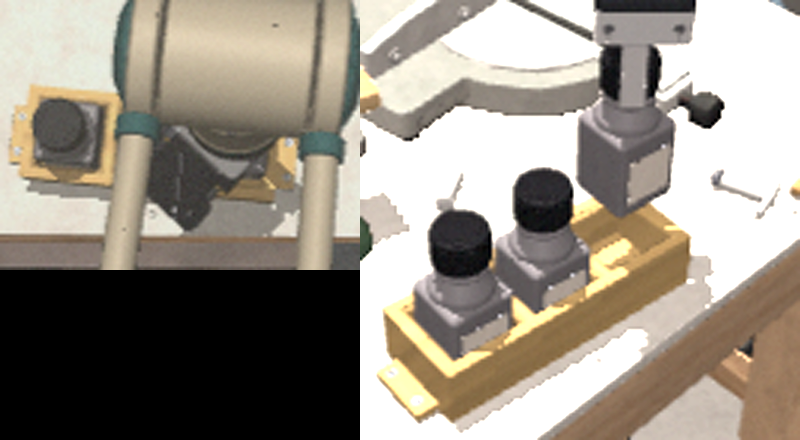

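The right crop shows the held bottle upright above the empty pocket, with body-bottom corners at (580,180), (622,214) and (670,183). I'll work out its yaw and position.

```bash
python3 - <<'E'
from h import *
np.set_printoptions(precision=4,suppress=True)
s=np.load("pics/scene2.npy")[150:290,190:330]
a=cv2.convertScaleAbs(cv2.resize(s[:,:,::-1],None,fx=10,fy=10,interpolation=cv2.INTER_CUBIC),alpha=1.5)
v=a[300:720,650:1050]; v2=a[720:1140,350:750]
cv2.imwrite("pics/m3.png",np.hstack([v,v2]))
k=140/440
q=lambda x,y:((x-360+.5)*k-.5+190,(y+.5)*k-.5+150)
z=.2134-.114
B=np.array([plane("scene",q(*p),z) for p in[(580,180),(622,214),(670,183)]])
for d in np.diff(B,axis=0): print(np.degrees(np.arctan2(d[1],d[0]))%90,np.linalg.norm(d))
print("diag mid",(B[0]+B[2])/2)
E
```

```text
84.79383470374933 0.05382658374991163
89.04272938962384 0.05749766791179481
diag mid [0.4481 0.0157 0.0994]
```

View pics/m3.png

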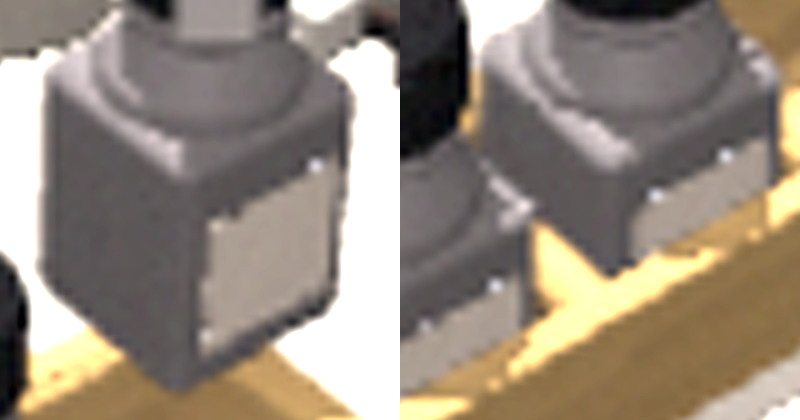

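Left half: the held bottle, with lower edges (42,275)-(172,387) and (185,387)-(335,305). Right half: the neighbouring bottle. I'll compare their edge directions.

```bash
python3 - <<'E'
from h import *
L=lambda x,y:((x+650+.5)/10-.5+190,(y+300+.5)/10-.5+150)
R=lambda x,y:((x-400+350+.5)/10-.5+190,(y+720+.5)/10-.5+150)
for n,F,z,p in(("held bot L",L,.0995,[(42,275),(172,387)]),("held bot R",L,.0995,[(185,387),(335,305)]),("held top L",L,.174,[(46,90),(185,180)]),("held top R",L,.174,[(185,180),(345,100)]),("held label top",L,.155,[(212,220),(322,165)]),("held label bot",L,.11,[(205,350),(330,290)]),
 ("b top L",R,.084,[(483,85),(615,180)]),("b top R",R,.084,[(615,180),(775,90)]),("b label top",R,.065,[(645,200),(765,138)])):
    B=[plane("scene",F(*q),z) for q in p];d=B[1]-B[0];print(n,np.degrees(np.arctan2(d[1],d[0]))%90,np.linalg.norm(d))
E
```

```text
held bot L 83.0771624765751 0.054375920124188515
held bot R 84.51945091191209 0.052129374990911824
held top L 89.88904029443387 0.048249551573399704
held top R 83.75500889071454 0.05233518623746936
held label top 83.3353647992747 0.03624862042858229
held label bot 81.31825915705302 0.041189289421441726
b top L 1.381563820501924 0.04741424637817227
b top R 84.82352757740847 0.051714262908517404
b label top 82.23282073365372 0.038118664325470196
```

Emit:
move_arm([
  [[0.18,-0.17,0.5,-0.01],[0,0,1,0],[0,0,1,0],[0,0,1,0],[0,0,0.6,0],[0,0,0.4,0],[0,0,0.3,0],[0,0,0.3,0],[0,0,0.3,0],[0,0,0,0]],
])

```text
t: 8.8
eef_pos: [0.4417, 0.0275, 0.1593]
tcp_rot: [[0.671, 0.741, -0.0], [0.741, -0.671, -0.0], [-0.0, -0.0, -1.0]]
contact_force: [0.3, 0.6, -5.7]
finger_gap: 0.513
finger_force: 45.0
```

Emit:
move_arm([
  [[0,0,0.5,0],[0,0,0.6,0],[0,0,0.6,0],[0,0,0.6,0],[0,0,0.4,0],[0,0,0.3,0],[0,0,0.1,0],[0,0,0,0]],
])

```text
t: 9.8
eef_pos: [0.4419, 0.0275, 0.1285]
tcp_rot: [[0.671, 0.741, 0.0], [0.741, -0.671, -0.0], [0.0, 0.0, -1.0]]
contact_force: [0.6, 0.6, -5.0]
finger_gap: 0.512
finger_force: 45.0
```

Emit:
move_arm([
  [[0,0,0.2,0],[0,0,0.15,0],[0,0,0.15,0],[0,0,0,0],[0,0,0,0]],
])

```text
t: 10.42
eef_pos: [0.4422, 0.0274, 0.1238]
tcp_rot: [[0.671, 0.741, 0.001], [0.741, -0.671, -0.0], [0.0, 0.001, -1.0]]
contact_force: [-0.6, -0.4, -2.3]
finger_gap: 0.511
finger_force: 45.0
```

Emit:
move_arm([
  [[0,0,0.15,0],[0,0,0.15,0],[0,0,0.15,0],[0,0,0.1,0],[0,0,0,0],[0,0,0,0]],
])

```text
t: 11.18
eef_pos: [0.4426, 0.027, 0.1195]
tcp_rot: [[0.671, 0.741, 0.002], [0.741, -0.671, -0.001], [0.001, 0.002, -1.0]]
contact_force: [-2.7, -2.4, 11.1]
finger_gap: 0.517
finger_force: 45.0
```

Emit:
move_arm([
  [[0,0,0.1,0],[0,0,0.1,0],[0,0,0,0],[0,0,0,0]],
])

```text
t: 11.68
eef_pos: [0.4426, 0.027, 0.1181]
tcp_rot: [[0.671, 0.741, 0.002], [0.741, -0.671, -0.001], [0.001, 0.003, -1.0]]
contact_force: [-4.5, -1.7, 14.5]
finger_gap: 0.512
finger_force: 45.0
```

Emit:
move_arm([
  [[0,0,0,-0.05],[0,0,0,-0.08],[0,0,0,-0.1],[0,0,0,-0.1],[0,0,0,-0.1],[0,0,0,-0.1],[0,0,0,0]],
])

```text
t: 12.55
eef_pos: [0.4432, 0.0278, 0.1181]
tcp_rot: [[0.204, 0.979, 0.004], [0.979, -0.204, 0.0], [0.001, 0.003, -1.0]]
contact_force: [-1.7, 1.2, 13.3]
finger_gap: 0.514
finger_force: 45.0
```

```bash
python3 - <<'E'
from h import *
q=r.sense();print(q["eef_pos"],q["contact_force"],q["moment"],q["finger_gap"])
E
```

```text
[0.44320024 0.02783898 0.11814704] [-1.7490617   1.16751368 13.29620953] [0.1497076  0.48199529 0.04962942] 0.5138755326551456
```

Emit:
move_arm([
  [[0,0,0,-0.08],[0,0,0,-0.1],[0,0,0,-0.1],[0,0,0,-0.1],[0,0,0,-0.1],[0,0,0,-0.08],[0,0,0,-0.03],[0,0,0,0],[0,0,0,0]],
])

```text
t: 13.68
eef_pos: [0.443, 0.0279, 0.1181]
tcp_rot: [[-0.374, 0.927, 0.003], [0.927, 0.374, 0.001], [-0.001, 0.003, -1.0]]
contact_force: [-2.6, 0.6, 14.4]
finger_gap: 0.511
finger_force: 45.0
```

```bash
python3 - <<'E'
from h import *
q=r.sense();print(q["eef_pos"],q["contact_force"],q["moment"],q["finger_gap"],q["joints"])
np.save("pics/scene4.npy",vision.snapshot("scene"))
E
```

```text
[0.44300202 0.02791678 0.1181418 ] [-2.64786583  0.57286875 14.36090566] [0.12555731 0.59133043 0.00254993] 0.5106955025674402 [-5.43548118e+00  9.05054019e+00  1.10153407e+02  6.09736817e-02
  6.06151419e+01 -2.74427512e+01]
```

Emit:
move_arm([
  [[0,0,-0.2,0],[0,0,-0.3,0],[0,0,-0.3,0],[0,0,-0.3,0],[0,0,-0.3,0],[0,0,0,0]],
])

```text
t: 14.48
eef_pos: [0.4417, 0.0274, 0.1298]
tcp_rot: [[-0.375, 0.927, -0.0], [0.927, 0.375, -0.0], [-0.0, -0.0, -1.0]]
contact_force: [-0.4, -0.5, -0.8]
finger_gap: 0.509
finger_force: 45.0
```

Emit:
move_arm([
  [[0,0,-0.4,0],[0,0,-0.5,0],[0,0,-1,0],[0,0,-1.4,0],[0,0,-1.5,0],[0,0,-1.5,0],[0,0,-1.5,0],[0,0,-1.2,0],[0,0,-0.7,0],[0,0,-0.3,0],[0,0,0,0],[0,0,0,0]],
])

```text
t: 15.98
eef_pos: [0.4416, 0.0275, 0.2295]
tcp_rot: [[-0.375, 0.927, -0.001], [0.927, 0.375, -0.0], [0.0, -0.001, -1.0]]
contact_force: [-0.5, -0.9, -0.1]
finger_gap: 0.513
finger_force: 45.0
```

```bash
python3 - <<'E'
from h import *
a=vision.snapshot("scene");cv2.imwrite("pics/s5.png",cv2.resize(a[130:290,180:340,::-1],(600,600),interpolation=cv2.INTER_CUBIC))
q=r.sense();print(q["eef_pos"],q["contact_force"],q["finger_gap"],q["joint_velocities"])
E
```

```text
[0.44157415 0.02752681 0.22949668] [-0.39436814  0.96806225 -0.57018428] 0.5129484762399947 [-0.01612613  0.00186039  0.06828226 -0.08547101 -0.06716466  0.08744535]
```

View pics/s5.png

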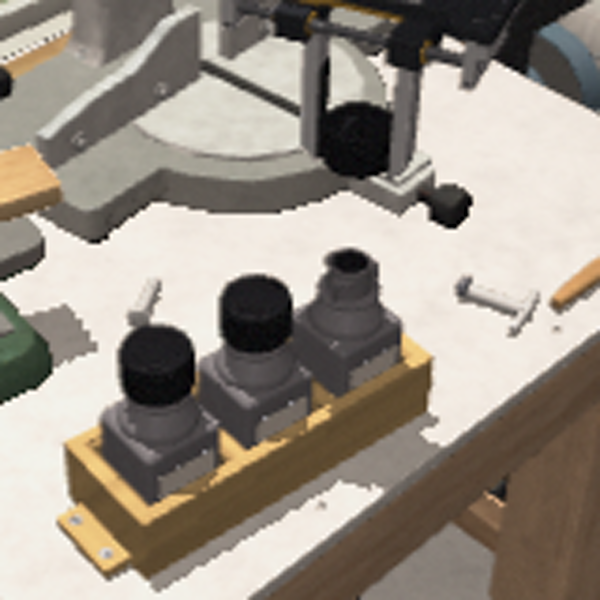

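The open bottle is seated in the pocket with its mouth at (350,260), and the cap is held level above it at (357,138). Nothing else was disturbed, so I'm handing in.

```bash
python3 -c "
from cell import r
print(r.hand_in())"
```

```text
the job is handed in; nothing more can be done
None
```

The bottle stands in the holder's empty pocket with its cap off, and the gripper is holding the cap level about 9 cm straight above the open mouth; I handed the job in at about 16 s on the robot's clock, and no verdict came back.

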